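Set the mixer dial and seat the beater in its drive

ROBOT

A 7-joint arm with a two-finger parallel gripper is mounted at the origin on a cart in front of the work surface, level with it; the furniture and walls round the work are solid. World frame = base frame: x ahead of the robot, y to its left, z up, the work surface at z = 0. Lengths are in m, angles in degrees, forces in N, time in s.
With the tool pointing down it reaches from about 0.4 to 0.75 m from the base axis. Payload 19.5 kg.
Tool frame: the origin (TCP) lies between the finger pads; the fingertips stand 22 mm ahead of it and the grasp point (between the pads) lies 3 mm ahead of it; z points along the fingers, y is the line along which they close (so a half turn about z gives the same grasp; the last joint's range is limited). The gripper opens to 85 mm and grips with 20 to 120 N. Pads are 22 mm wide; open, the fingers measure 114 mm over their backs; the gripper's body (76 mm by 85 mm) begins 54 mm behind the grasp point. The pads swing forward as they close: fully open they stand 13 mm farther back than shut.
Start: joints at [-66.561, 40.479, -1.581, 85.061, 1.261, 54.483, -4.326], TCP at [0.251, 0.518, 0.253] pointing down, gripper open.
Joint ranges: [-155.06, 155.06], [-18.47, 123.98], [-90, 86.84], [0, 140.48], [-83.41, 263.41], [0, 116], [-161.91, 161.91]. Speed limits (degrees/s): [108.29, 108.29, 147.25, 147.25, 172.46, 172.46, 172.46].

INTERFACE

Orientations are given as a 3x3 rotation matrix whose columns are the frame's x, y, z axes.
In Python, from cell import sensors, cams, robot gives the robot as it stands.
- The arm moves only by the tool move_arm, never from a script. Its argument "moves" is a list of rows, each a list of 6 numbers: the shift along the tool's x, y, z in m, then the turn, a rotation vector about the tool's x, y, z in degrees. A call has 1 to 20 rows; each row shifts and turns the commanded pose from where the row before left it, along the tool's axes as they then stand; what a row does not reach is not made up. A row lasts 1/10 s, in which the tool goes at most 50 mm and 8.59 degrees, less where a joint would pass 70% of its speed; a pose out of reach is approached as far as the arm can. A call is refused whole if a number of a shift passes 0.05 or a number of a turn 8.59, either way. A call with a gripper value outside its range is refused whole. "gripper" is the opening, from 0 (shut) to 1 (fully open), set as the call begins (left out, the last holds). The fingers move at their own pace and stop on an object; "squeeze" is the grip in N (left out, the last holds). Time passes only in rows, so rows that do not move let the fingers close. It gives the time, the measured TCP pose, the force, the opening and the grip force at its end, in the units of the state.
- sensors.get_obs(): the state, without advancing time (a new reading comes with each control period).
- cams.get_image(name): name is "scene" or "top" or "wrist"; returns the picture (480x640x3 uint8, blue, green, red); there is no depth.
- cams.camera_params(name): a dict with "mtx" (3x3 intrinsics, pixels), "eye" and "rotation" of the camera in the world. Camera axes: x right, y up, looking along -z (the intrinsics and any distortion apply to the point x, -y, -z); pixel columns grow to the right and rows downward; lengths in m; the calibration is good to about 2 mm. A picture is of the moment at which its call begins: read the wrist's pose just before it. camera_params takes no time and is no camera call; for the wrist camera it gives the pose at the moment of the call.
- robot.close_job(): hands the job in; it is judged then, once.
The state is a dict: "time": time; "joint_positions": joint angles; "joint_velocities": joint speeds; "joint_efforts": joint torques, N m; "tcp_pos": TCP position; "ee_rot": TCP orientation; "ft_force": force on the tool from outside, world axes, zero at the start; "ft_torque": the same for the moment, N m; "grip_width": opening from 0.0 (shut) to 1.0 (fully open); "finger_force": force on a finger pad.
Only numpy, scipy, OpenCV 4.12 (cv2) and the standard library are available. Lean on these libraries where they do the work, as an engineer would, in place of code of your own. Each camera call takes 0.05 s, during which the arm holds its last target. There are 200 camera calls.

TASK

Turn the mixer base's dial until its pointer stands at the long raised index rib on the housing. Then take the flat beater paddle (not the dough hook) out of the rack, turn it until the four wings of its foot mesh with the cross-shaped socket of the drive hub, and push it fully home against the spring until its collar seats on the hub. Finish while still gripping the beater and pressing it down - do not let go - with the dial still at the rib and everything else left where it stands.

Things in the scene. Friction and masses are not known exactly. Their poses are not given: they have to be found in the camera images.
- mixer_base: low white box-shaped drive base of a kitchen mixer, 130 (x) x 250 (y) x 50 mm high, fixed to the worktop; origin under its centre. On its top: the drive hub on the axis (0, +60 mm) and the dial on the axis (0, -65 mm) in its own frame.
- dial (a joint): turning angle of the dial, rad, positive counter-clockwise seen from above; 0 = pointer exactly at the long index rib, limits -2 and 2. It starts 0.5 to 1.3 rad counter-clockwise of the rib. Stays where it is left (friction 0.05 N m).
- dial_grip (a point): point on the dial's axis, 80 mm above the worktop, 2 mm below the top of its grip bar. The dial is a grey disc 52 mm across, 6 high, with an upright bar 44 long x 12 wide x 26 high to pinch from above. The point turns with the dial; its -x axis runs along the bar to the pointer end (small nose on the disc, short black line on the bar top).
- dial_mark (a point): the index: the one long raised black rib (14 x 4 x 2.5 mm) on the housing top, 37 mm from the dial's axis on the housing's -x side; the other marks round the dial are only small dots.
- drive (a joint): turning angle of the drive hub, rad, positive counter-clockwise seen from above; stiff (friction 0.15 N m). Its start is random.
- drive_socket (a point): centre of the socket's mouth, on top of the metal drive hub (60 mm across, its top 78 mm above the worktop). The point's x and y axes run along the two slots of the cross and turn with the hub. Slots 9 mm wide and 39 mm from end to end, 28 mm deep. A spring plunger fills the cross below 16 mm depth.
- plunger (a joint): how far the spring plunger in the socket is pressed down, m; 0 = free, 0.008 when the beater's collar seats on the hub (fully home). It pushes back with 3 N at the start and 7 N at 0.008.
- beater: flat light-metal beater, 160 g, upright in the rack. Origin: on its axis, underside of its collar (52 mm across, 8 thick). Above: neck 18 mm across, then an open-frame paddle 20 to 92 mm up, 62 wide along own x, 12 thick along own y, with a solid middle rib 24 wide. Below: foot of four wings in a cross along own x and y, 34 mm tip to tip, 6 thick, 24 long, rounded below; fits at any quarter turn.
- beater_tip (a point): lower end of the beater's foot on its axis, 24 mm below its origin.
- beater_grip (a point): point on the beater's axis in the middle of the paddle's rib, 72 mm above its origin and 20 mm below its top, a good place to pinch across the 12 mm thickness from above.
- rack: fixed white block 85 (x) x 160 (y) x 45 mm high with two round holes, 39 mm across and 34 mm deep, at y = -45 and +45 mm in its frame; origin under its centre. Beater and dough hook stand in the holes with their collars on its top; which one is in which hole varies.
- dough_hook: the other attachment: a twisted steel rod 10 mm thick on the same collar with a plain round foot; its top 75 mm above the collar's underside, where its origin is. Leave it in the rack.
- spice_front: spice jar, 41 mm across, 105 mm high, in front, between rack and mixer base; origin under its centre. Leave alone.
- spice_back: spice jar, 41 mm across, 105 mm high, farther back, between rack and mixer base; origin under its centre. Leave alone.
- mug: mug with a handle, 88 mm across, 99 mm high, behind the mixer base; leave alone.
- lemon: lemon, 78 mm long, behind the mixer base; leave alone.
- mill: wooden pepper mill, 58 mm across, 170 mm high, at the back; leave alone.

How it is judged:
By the outcome, as a careful person would: the job done as asked, in the order asked, and still so for the second after the job is handed in, while the arm keeps its last pose, push and grip.
It also fails if it takes over 51 s, if anything falls off the work surface, if the arm or the gripper's body presses on something with over 40 N, if the wrist force passes 120 N, or if a joint passes its speed limit or range.

## Working session

There is one attempt and no reset: what is moved stays moved. The work goes in short steps, Python scripts to look and compute and a tool call to move; the robot and the scene stay as the last step left them, time stands still between calls to the robot, and variables do not carry over. Pictures are saved under pics/ and viewed, at most 10 in all, crops included, and the job is handed in when it is done.

Besides the shell and the picture viewer there is one more tool, called after "Call:" as a command line: name --pt "numbers of a row" for each row, then --argument value for the rest. move_arm: Moves the arm, as the interface text tells. Its arguments: {"type":"object","properties":{"moves":{"type":"array"},"gripper":{"type":"number"},"squeeze":{"type":"number"}},"required":["moves"]}

```bash
mkdir -p pics; ls
python3 - <<'E'
from cell import sensors,cams
import cv2,numpy as np
np.set_printoptions(precision=4,suppress=True)
o=sensors.get_obs();print(o['time'],o['tcp_pos'],o['ee_rot'],o['grip_width'])
for n in ["scene","top"]:
    p=cams.camera_params(n);print(n,p)
    cv2.imwrite(f'pics/{n}0.png',cams.get_image(n))
E
```

```text
pics
0.0 [0.2504 0.5174 0.2528] [[-0.9001  0.4356 -0.0005]
 [ 0.4356  0.9001 -0.001 ]
 [-0.     -0.0011 -1.    ]] 1.001268139602088
scene {'mtx': array([[458.3619,   0.    , 315.1218],
       [  0.    , 458.3619, 229.4101],
       [  0.    ,   0.    ,   1.    ]]), 'eye': array([ 0.1277, -0.4684,  0.5819]), 'rotation': array([[ 0.7431,  0.3814, -0.5499],
       [-0.6692,  0.4289, -0.6068],
       [ 0.0044,  0.8189,  0.5739]])}
top {'mtx': array([[476.6598,   0.    , 320.4089],
       [  0.    , 476.6598, 237.3974],
       [  0.    ,   0.    ,   1.    ]]), 'eye': array([0.4178, 0.0354, 1.0461]), 'rotation': array([[ 0.0241,  0.9849, -0.1716],
       [-0.9996,  0.0259,  0.0087],
       [ 0.013 ,  0.1714,  0.9851]])}
```

View pics/scene0.png

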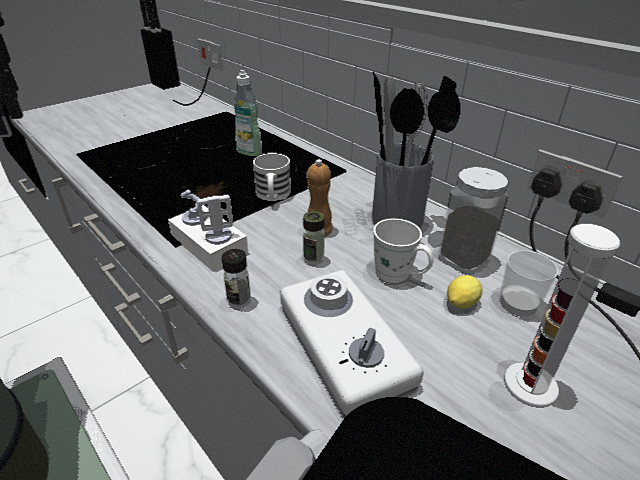

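View pics/top0.png

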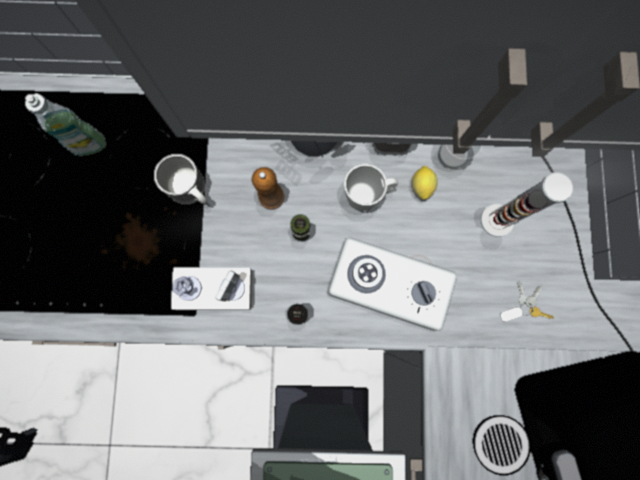

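The scene shows the mixer base (pixel ~350,340) with dial (366,348) and hub (328,290), and the rack (208,235) with the beater in its right hole (215,220). In the top view the hub is at (368,272), dial (424,293) and beater (232,287). I'll enlarge these.

Run:
```python
import cv2,numpy as np
t=cv2.imread('pics/top0.png');s=cv2.imread('pics/scene0.png')
def crop(im,x,y,w,h,W,H):
    c=cv2.resize(im[y:y+h,x:x+w],(W,H),interpolation=cv2.INTER_CUBIC)
    k=W/w
    for i in range(0,w,10):
        cv2.line(c,(int((i+.5)*k),0),(int((i+.5)*k),6 if (x+i)%50 else 14),(0,0,255),1)
    for i in range(0,h,10):
        cv2.line(c,(0,int((i+.5)*k)),(6 if (y+i)%50 else 14,int((i+.5)*k)),(0,0,255),1)
    return c
# top mixer 320..480,230..340(x5) 
cv2.imwrite('pics/c1.png',np.vstack([crop(t,330,240,130,90,780,540)]))
cv2.imwrite('pics/c2.png',np.hstack([crop(s,280,270,100,150,400,600),crop(s,160,180,100,100,400,400) if 0 else np.vstack([crop(s,160,180,100,100,400,400),crop(t,160,255,100,50,400,200)])]))
```

```text
(no output)
```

View pics/c1.png

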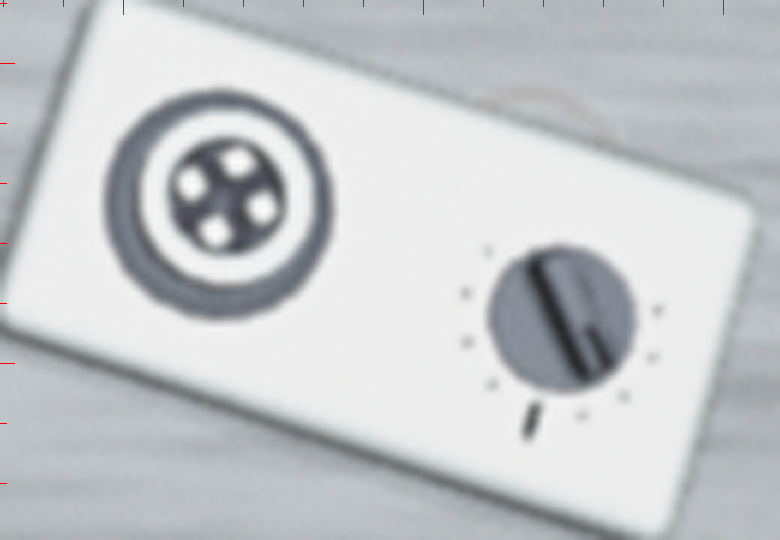

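View pics/c2.png

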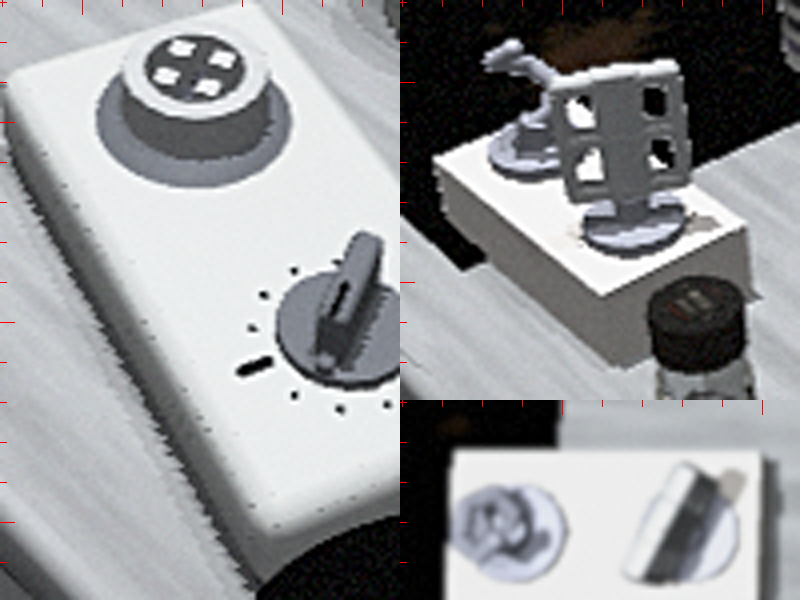

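Top view: hub centre (367.3,272.2), dial disc centre (423.2,292.7), rib centre (418.3,309.7). The pointer's black line faces lower right. The beater's top edge centre is at about (223.2,284.5). Scene view: hub (328.2,286.2), rib (343.2,361), beater top middle (213.5,197).

```bash
cat > h.py <<'E'
import numpy as np,cv2
from cell import sensors,cams
np.set_printoptions(precision=4,suppress=True)
def ray(p,uv):
    d=np.linalg.inv(p['mtx'])@[uv[0],uv[1],1]; d=p['rotation']@(d*[1,-1,-1])
    return np.array(p['eye']),d/np.linalg.norm(d)
def onz(p,uv,z):
    e,d=ray(p,uv); return e+d*(z-e[2])/d[2]
def proj(p,X):
    c=p['rotation'].T@(np.asarray(X,float)-p['eye'])*[1,-1,-1]; q=p['mtx']@c; return q[:2]/q[2]
def tri(*obs):
    A=np.zeros((3,3));b=np.zeros(3);R=[ray(p,u) for p,u in obs]
    for e,d in R:
        M=np.eye(3)-np.outer(d,d);A+=M;b+=M@e
    X=np.linalg.solve(A,b); return X,[np.linalg.norm(np.cross(X-e,d)) for e,d in R]
E
python3 - <<'E'
from h import *
T=cams.camera_params('top');S=cams.camera_params('scene')
print('hub',tri((T,(367.3,272.2)),(S,(328.2,286.2))),onz(T,(367.3,272.2),.078),onz(S,(328.2,286.2),.078))
print('rib',tri((T,(418.3,309.7)),(S,(343.2,361))),onz(T,(418.3,309.7),.0525))
print('dial',onz(T,(423.2,292.7),.056))
print('beat',tri((T,(223.2,284.5)),(S,(213.5,197))),onz(T,(223.2,284.5),.137),onz(S,(218.3,234.5),.053))
f=lambda u,v:(330+u/6-.5,240+v/6-.5)
def ang(a,b,z,p=T): d=onz(p,b,z)-onz(p,a,z);return np.degrees(np.arctan2(d[1],d[0]))
print('rib ang',ang(f(537,404),f(529,438),.0525),'bar',ang(f(535,265),f(585,380),.08),'line',ang(f(590,330),f(610,365),.082))
print('cross slots',ang(f(190,183),f(262,207),.078),ang(f(238,162),f(216,230),.078))
g=lambda u,v:(160+(u-400)/4-.5,255+(v-400)/4-.5)
print('paddle',ang(g(622,578),g(680,462),.137))
print(ang((197.5,199.5),(229.5,195),.137,S))
E
```

```text
hub (array([ 0.5171, -0.0704,  0.0794]), [np.float64(0.0003267464457106429), np.float64(0.0003267464457106859)]) [ 0.517  -0.0704  0.078 ] [ 0.5185 -0.0695  0.078 ]
rib (array([ 0.4448, -0.1791,  0.0537]), [np.float64(0.00023988162122437923), np.float64(0.00023988162122430193)]) [ 0.4446 -0.1793  0.0525]
dial [ 0.4796 -0.1891  0.056 ]
beat (array([0.4817, 0.2093, 0.1363]), [np.float64(0.0012428305284950556), np.float64(0.0012428305284951178)]) [0.4806 0.2097 0.137 ] [0.4796 0.2049 0.053 ]
rib ang 166.0635699150805 bar -156.7446368509374 line -150.34564580993137
cross slots -107.10337112706314 162.6023012342682
paddle -23.52999456387317
-25.608088693246387
```

Call:
move_arm --pt "-0.0323 -0.0185 -0.003 0 0 0" --pt "-0.0323 -0.0185 -0.003 0 0 0" --pt "-0.0323 -0.0185 -0.003 0 0 0" --pt "-0.0323 -0.0185 -0.003 0 0 0" --pt "-0.0323 -0.0185 -0.003 0 0 0" --pt "-0.0323 -0.0185 -0.003 0 0 0" --pt "-0.0323 -0.0185 -0.003 0 0 0" --pt "-0.0323 -0.0185 -0.003 0 0 0" --pt "-0.0323 -0.0185 -0.003 0 0 0" --pt "-0.0323 -0.0185 -0.003 0 0 0" --pt "0 0 0 0 0 0" --pt "0 0 0 0 0 0"

```text
time: 1.3
tcp_pos: [0.4607, 0.2099, 0.2831]
ee_rot: [[-0.9, 0.437, -0.0], [0.437, 0.9, -0.0], [0.0, -0.0, -1.0]]
ft_force: [0.4, 0.2, 0.0]
grip_width: 0.998
finger_force: 0.0
```

Run:
```python
from h import *
import pickle
o=sensors.get_obs();print(o['time'],o['tcp_pos'],o['ee_rot'],o['ft_force'],o['joint_positions'])
W=cams.camera_params('wrist');im=cams.get_image('wrist');cv2.imwrite('pics/w1.png',im);pickle.dump(W,open('w1.pkl','wb'))
print(W['eye'],W['mtx'],W['rotation'],proj(W,(.4812,.2095,.137)),proj(W,(.48,.207,.053)))
```

```text
1.3 [0.4607 0.2099 0.2831] [[-0.8995  0.4369 -0.0005]
 [ 0.4369  0.8995 -0.0001]
 [ 0.0004 -0.0003 -1.    ]] [0.3786 0.1925 0.0382] [-25.4138  32.4798  -4.7263  96.3477   3.2391  51.3314  32.6663]
[0.3936 0.2427 0.4045] [[399.4209   0.     321.5221]
 [  0.     399.4209 240.1261]
 [  0.       0.       1.    ]] [[ 0.4376 -0.8601 -0.2621]
 [ 0.8992  0.4188  0.1268]
 [ 0.0007 -0.2912  0.9567]] [333.2542 256.1341] [327.5467 225.7325]
```

View pics/w1.png

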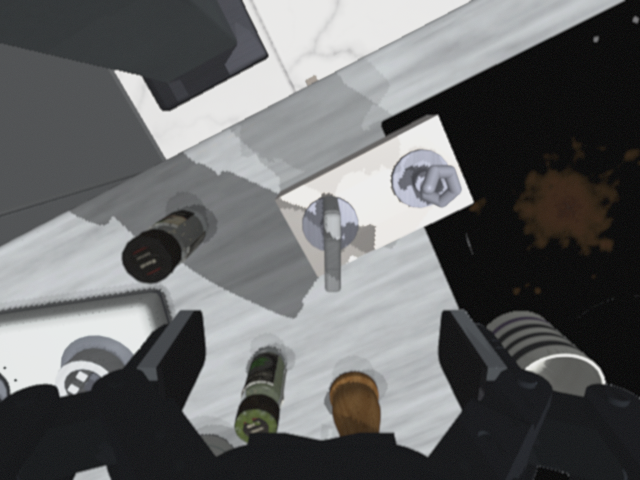

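The wrist view shows the beater edge-on, top edge from (328,195) to (333,290) and its collar at (330,222). That agrees with the estimate (predicted 333,256). Next, over to the dial.

Call:
move_arm --pt "-0.019 -0.035 0.0083 0 0 0" --pt "-0.019 -0.035 0.0083 0 0 0" --pt "-0.019 -0.035 0.0083 0 0 0" --pt "-0.019 -0.035 0.0083 0 0 0" --pt "-0.019 -0.035 0.0083 0 0 0" --pt "-0.019 -0.035 0.0083 0 0 0" --pt "-0.019 -0.035 0.0083 0 0 0" --pt "-0.019 -0.035 0.0083 0 0 0" --pt "-0.019 -0.035 0.0083 0 0 0" --pt "-0.019 -0.035 0.0083 0 0 0" --pt "0 0 0 0 0 -8.2" --pt "0 0 0 0 0 -8.2" --pt "0 0 0 0 0 -8.2" --pt "0 0 0 0 0 -8.2" --pt "0 0 0 0 0 -8.2" --pt "0 0 0 0 0 -8.2" --pt "0 0 0 0 0 0" --pt "0 0 0 0 0 0"

```text
time: 3.15
tcp_pos: [0.4793, -0.1869, 0.2002]
ee_rot: [[-0.919, -0.394, -0.0], [-0.394, 0.919, 0.0], [0.0, 0.0, -1.0]]
ft_force: [0.0, 0.1, -0.1]
grip_width: 0.999
finger_force: 0.0
```

Run:
```python
from h import *
import pickle
o=sensors.get_obs();print(o['time'],o['tcp_pos'],o['ee_rot'],o['ft_force'],o['joint_positions'])
W=cams.camera_params('wrist');im=cams.get_image('wrist');cv2.imwrite('pics/w2.png',im);pickle.dump(W,open('w2.pkl','wb'))
a=proj(W,(.48,-.189,.056)).astype(int);print(a,proj(W,(.517,-.0704,.078)))
x,y=a-[75,60];print(x,y)
c=cv2.resize(im[y:y+120,x:x+150],(600,480),interpolation=cv2.INTER_CUBIC)
w=cv2.resize(cv2.imread('pics/w1.png')[180:300,305:355],(200,480),interpolation=cv2.INTER_CUBIC)
cv2.imwrite('pics/c3.png',np.hstack([c,w]))
```

```text
3.15 [ 0.4793 -0.1869  0.2002] [[-0.9193 -0.3935 -0.0002]
 [-0.3935  0.9193  0.0003]
 [ 0.      0.0004 -1.    ]] [ 0.0287  0.1023 -0.0781] [ 30.3499  40.8471 -22.9876 101.3063  22.2393  42.3865 108.9238]
[317 230] [453.2269 350.4783]
242 170
```

View pics/c3.png

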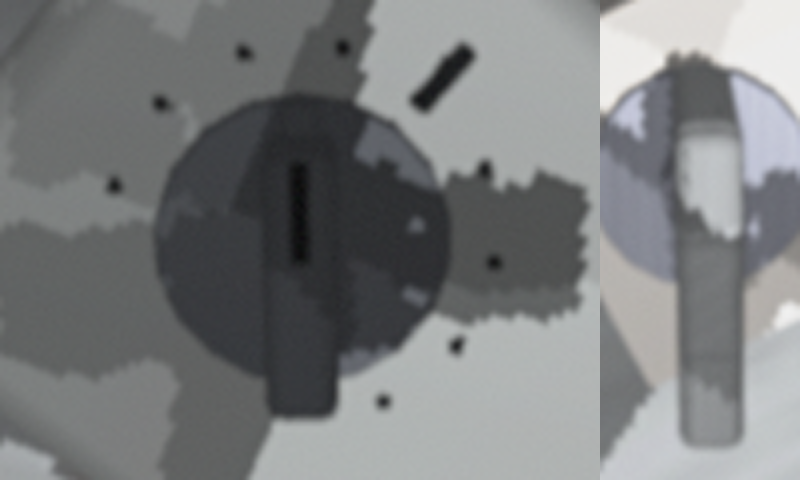

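Dial seen in w2: disc centre at crop (301.5,237), bar upright with its top spanning y 140..417 at x=300, black line at top, rib from (418,105) to (466,50). In the w1 crop the beater's top face runs x 680..743, y 128..447.

Run:
```python
from h import *
import pickle
W=pickle.load(open('w2.pkl','rb'));V=pickle.load(open('w1.pkl','rb'));T=cams.camera_params('top')
f=lambda u,v:(242+u/4-.5,170+v/4-.5)
g=lambda u,v:(305+(u-600)/4-.5,180+v/4-.5)
A=lambda d:np.degrees(np.arctan2(d[1],d[0]))
D=onz(W,f(301.5,237),.056);print('dial',D,tri((W,f(301.5,237)),(T,(423.2,292.7))))
b0,b1=onz(W,f(299.5,262),.082),onz(W,f(299.5,163),.082);print('line',A(b1-b0)%360, onz(W,f(301,278),.082))
r=onz(W,f(442,77.5),.0525);print('rib',r,A(r-D)%360,A(onz(W,f(418,105),.0525)-onz(W,f(466,50),.0525))%360, tri((W,f(442,77.5)),(T,(418.3,309.7))))
p0,p1=onz(V,g(711,130),.137),onz(V,g(712,447),.137);print('paddle',p0,p1,(p0+p1)/2,np.linalg.norm(p1-p0),A(p1-p0))
print('collar',onz(V,g(700,172),.053), tri((V,g(711,288)),(T,(223.2,284.5))))
```

```text
dial [ 0.4789 -0.1899  0.056 ] (array([ 0.4797, -0.1897,  0.0532]), [np.float64(6.28646516806744e-05), np.float64(6.28646516805893e-05)])
line 202.91126644178576 [ 0.4784 -0.1899  0.082 ]
rib [ 0.4447 -0.1786  0.0525] 161.7048085710049 342.9204863019793 (array([ 0.4445, -0.1789,  0.0543]), [np.float64(4.2793107922329515e-05), np.float64(4.279310792232256e-05)])
paddle [0.452  0.2226 0.137 ] [0.5054 0.1974 0.137 ] [0.4787 0.21   0.137 ] 0.05908546247051857 -25.327595774694636
collar [0.478  0.2099 0.053 ] (array([0.4803, 0.2102, 0.1314]), [np.float64(0.0009121391975219175), np.float64(0.0009121391975218256)])
```

Call:
move_arm --pt "0.0013 -0.0023 0.03 0 0 0" --pt "0 0 0.03 0 0 0" --pt "0 0 0.03 0 0 0" --pt "0 0 0.02 0 0 0" --pt "0 0 0.007 0 0 0" --pt "0 0 0 0 0 0" --gripper 0.45

```text
time: 3.8
tcp_pos: [0.4788, -0.1898, 0.0831]
ee_rot: [[-0.918, -0.396, -0.001], [-0.396, 0.918, -0.0], [0.001, 0.0, -1.0]]
ft_force: [0.3, -0.5, 0.8]
grip_width: 0.45
finger_force: 0.0
```

Call:
move_arm --pt "0 0 0 0 0 0" --pt "0 0 0 0 0 0" --pt "0 0 0 0 0 0" --pt "0 0 0 0 0 0" --pt "0 0 0 0 0 0" --pt "0 0 0 0 0 0" --gripper 0 --squeeze 40

```text
time: 4.4
tcp_pos: [0.4792, -0.1902, 0.0844]
ee_rot: [[-0.918, -0.396, 0.001], [-0.396, 0.918, -0.0], [-0.001, -0.001, -1.0]]
ft_force: [-2.3, 2.2, 7.8]
grip_width: 0.13
finger_force: 42.6
```

Call:
move_arm --pt "0 0 0 0 0 4.5" --pt "0 0 0 0 0 4.5" --pt "0 0 0 0 0 4.5" --pt "0 0 0 0 0 4.5" --pt "0 0 0 0 0 4.5" --pt "0 0 0 0 0 4.5" --pt "0 0 0 0 0 4.5" --pt "0 0 0 0 0 4.5" --pt "0 0 0 0 0 4.5" --pt "0 0 0 0 0 0" --pt "0 0 0 0 0 0" --pt "0 0 0 0 0 0"

```text
time: 5.6
tcp_pos: [0.4791, -0.1894, 0.0844]
ee_rot: [[-0.956, 0.294, 0.001], [0.294, 0.956, 0.001], [-0.001, 0.001, -1.0]]
ft_force: [-2.6, 6.4, 9.8]
grip_width: 0.131
finger_force: 42.9
```

Call:
move_arm --pt "0 0 0 0 0 0" --pt "0 0 0 0 0 0" --pt "0 0 0 0 0 0" --pt "0 0 -0.02 0 0 0" --pt "0 0 -0.03 0 0 0" --pt "0 0 -0.035 0 0 0" --pt "0 0 -0.035 0 0 0" --pt "0 0 0 0 0 0" --pt "0 0 0 0 0 0" --gripper 0.45

```text
time: 6.5
tcp_pos: [0.4789, -0.1904, 0.2038]
ee_rot: [[-0.956, 0.295, 0.001], [0.295, 0.956, -0.001], [-0.001, -0.0, -1.0]]
ft_force: [0.1, 0.2, -1.8]
grip_width: 0.45
finger_force: 0.0
```

Run:
```python
from h import *
import pickle
o=sensors.get_obs();print(o['time'],o['tcp_pos'],o['ee_rot'],o['ft_force'],o['joint_positions'])
W=cams.camera_params('wrist');im=cams.get_image('wrist');cv2.imwrite('pics/w3.png',im);pickle.dump(W,open('w3.pkl','wb'))
a=proj(W,(.479,-.1895,.056)).astype(int);b=proj(W,(.517,-.0704,.078)).astype(int)
out=[]
for q in (a,b):
    x=min(max(q[0]-50,0),540);y=min(max(q[1]-55,0),370);print(x,y)
    out.append(cv2.resize(im[y:y+110,x:x+100],(400,440),interpolation=cv2.INTER_CUBIC))
cv2.imwrite('pics/c4.png',np.hstack(out))
```

```text
6.5 [ 0.4789 -0.1904  0.2038] [[-0.9555  0.2949  0.001 ]
 [ 0.2949  0.9555 -0.0006]
 [-0.0011 -0.0003 -1.    ]] [ 0.1487  0.184  -1.7714] [ 23.7275  39.5154 -10.14   101.1852  10.0385  40.1119  81.0184]
272 174
465 185
```

View pics/c4.png

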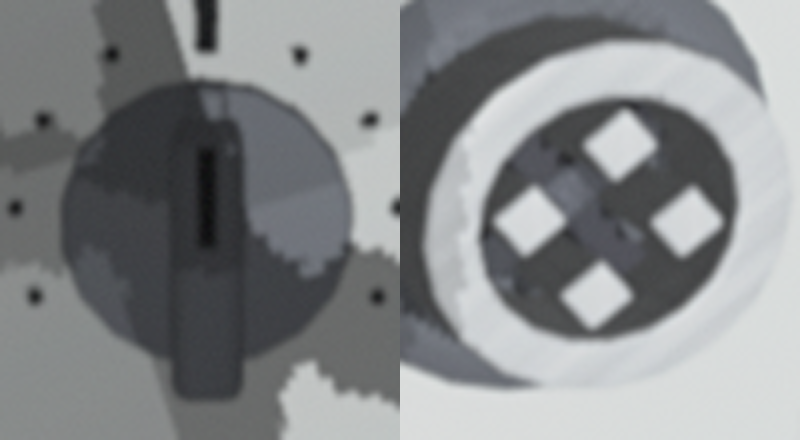

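The dial line (crop x=205, y 150..247) is now in line with the rib (x≈206). The hub socket is centred near crop (608,219), and the white pads are at (620,147), (685,222), (597,296) and (528,222).

Run:
```python
from h import *
import pickle
W=pickle.load(open('w3.pkl','rb'));T=cams.camera_params('top');S=cams.camera_params('scene')
f=lambda u,v:(272+u/4-.5,174+v/4-.5)
g=lambda u,v:(465+(u-400)/4-.5,185+v/4-.5)
A=lambda d:np.degrees(np.arctan2(d[1],d[0]))
D=onz(W,f(206,219),.056);print(D)
print('line',A(onz(W,f(205.5,150),.082)-onz(W,f(206,247),.082)),'rib',A(onz(W,f(207,25),.0525)-D),A(onz(W,f(206,50),.0525)-D))
P=[onz(W,g(*q),.078) for q in [(620,147),(685,222),(597,296),(528,222)]]
print(np.array(P),np.mean(P,0),onz(W,g(608,219),.078),'diag',A(P[0]-P[2]),A(P[1]-P[3]),'edges',A(P[0]-P[1]),A(P[3]-P[2]),A(P[0]-P[3]),A(P[1]-P[2]))
print(tri((W,g(608,220)),(T,(367.3,272.2)),(S,(328.2,286.2))))
d=np.mean(P,0)-D;print(A(d)+90)
```

```text
[ 0.4783 -0.1887  0.056 ]
line 163.1494753021638 rib 162.54662697459156 162.8359251801027
[[ 0.5052 -0.0659  0.078 ]
 [ 0.5208 -0.0578  0.078 ]
 [ 0.5292 -0.0735  0.078 ]
 [ 0.5132 -0.0821  0.078 ]] [ 0.5171 -0.0698  0.078 ] [ 0.5166 -0.0696  0.078 ] diag 162.54017162962347 72.78953463968371 edges -152.59942605599653 -151.62747427795696 116.53193812250393 118.35837879746408
(array([ 0.5168, -0.0703,  0.0793]), [np.float64(0.0006430362432821071), np.float64(9.688485746661686e-05), np.float64(0.0006439415395935529)])
161.9200702376171
```

Call:
move_arm --pt "0 0 -0.015 0 0 8.15" --pt "0.0171 0.0362 -0.003 0 0 0" --pt "0.0171 0.0362 -0.003 0 0 0" --pt "0.0171 0.0362 -0.003 0 0 0" --pt "0.0171 0.0362 -0.003 0 0 0" --pt "0.0171 0.0362 -0.003 0 0 0" --pt "0.0171 0.0362 0 0 0 0" --pt "0.0171 0.0362 0 0 0 0" --pt "0.0171 0.0362 0 0 0 0" --pt "0.0171 0.0362 0 0 0 0" --pt "0.0171 0.0362 0 0 0 0" --pt "0 0 0 0 0 0" --pt "0 0 0 0 0 0" --gripper 0.6

```text
time: 7.85
tcp_pos: [0.4784, 0.2106, 0.2322]
ee_rot: [[-0.905, 0.426, -0.002], [0.426, 0.905, -0.001], [0.001, -0.002, -1.0]]
ft_force: [0.5, -0.8, 0.5]
grip_width: 0.597
finger_force: 0.0
```

Run:
```python
from h import *
import pickle
o=sensors.get_obs();print(o['time'],o['tcp_pos'],o['ee_rot'],o['joint_positions'])
W=cams.camera_params('wrist');im=cams.get_image('wrist');cv2.imwrite('pics/w4.png',im);pickle.dump(W,open('w4.pkl','wb'))
a=proj(W,(.479,.21,.137)).astype(int)
x,y=a-[50,75];print(x,y)
cv2.imwrite('pics/c5.png',cv2.resize(im[y:y+150,x:x+100],(400,600),interpolation=cv2.INTER_CUBIC))
```

```text
7.85 [0.4784 0.2106 0.2322] [[-0.9048  0.4258 -0.0016]
 [ 0.4258  0.9048 -0.0012]
 [ 0.001  -0.0018 -1.    ]] [-25.6566  37.6311  -2.9332  97.5859   2.5577  44.9633  35.0067]
270 181
```

View pics/c5.png

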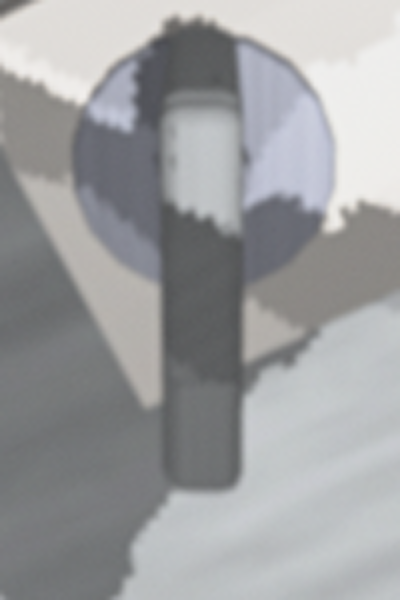

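The paddle stands exactly along the tool x axis, with its top face at crop x 162..241, y 98..490, within 1 mm of the grasp line. Descending to grasp.

Call:
move_arm --pt "0 0 0.03 0 0 0" --pt "0 0 0.03 0 0 0" --pt "0 0 0.03 0 0 0" --pt "0 0 0.016 0 0 0" --pt "0 0 0.006 0 0 0" --pt "0 0 0 0 0 0"

```text
time: 8.5
tcp_pos: [0.4788, 0.2093, 0.1209]
ee_rot: [[-0.904, 0.428, -0.001], [0.428, 0.904, -0.001], [0.001, -0.001, -1.0]]
ft_force: [-0.7, -0.6, 1.4]
grip_width: 0.601
finger_force: 0.0
```

Call:
move_arm --pt "0 0 0 0 0 0" --pt "0 0 0 0 0 0" --pt "0 0 0 0 0 0" --pt "0 0 0 0 0 0" --pt "0 0 0 0 0 0" --pt "0 0 0 0 0 0" --pt "0 0 0 0 0 0" --gripper 0 --squeeze 80

```text
time: 9.2
tcp_pos: [0.4791, 0.2102, 0.1219]
ee_rot: [[-0.904, 0.427, 0.001], [0.427, 0.904, 0.0], [-0.001, 0.001, -1.0]]
ft_force: [-0.8, -1.8, 6.6]
grip_width: 0.132
finger_force: 78.7
```

Call:
move_arm --pt "0 0 -0.02 0 0 0" --pt "0 0 -0.03 0 0 0" --pt "0 0 -0.03 0 0 0" --pt "0 0 -0.03 0 0 0" --pt "0 0 -0.03 0 0 0" --pt "-0.01925 -0.0296 0 0 0 0" --pt "-0.01925 -0.0296 0 0 0 0" --pt "-0.01925 -0.0296 0 0 0 0" --pt "-0.01925 -0.0296 0 0 0 0" --pt "-0.01925 -0.0296 0 0 0 0" --pt "-0.01925 -0.0296 0 0 0 0" --pt "-0.01925 -0.0296 0 0 0 0" --pt "-0.01925 -0.0296 0 0 0 0" --pt "0 0 0 0 0 7.4" --pt "0 0 0 0 0 7.4" --pt "0 0 0 0 0 7.4" --pt "0 0 0 0 0 7.4" --pt "0 0 0 0 0 7.4" --pt "0 0 0 0 0 0" --pt "0 0 0 0 0 0"

```text
time: 11.2
tcp_pos: [0.5169, -0.0695, 0.2614]
ee_rot: [[-0.469, 0.883, -0.0], [0.883, 0.469, -0.0], [-0.0, -0.0, -1.0]]
ft_force: [-0.3, 0.5, -1.9]
grip_width: 0.127
finger_force: 78.5
```

Run:
```python
from h import *
import pickle
o=sensors.get_obs();print(o['time'],o['tcp_pos'],o['ee_rot'],o['ft_force'],o['joint_positions'])
W=cams.camera_params('wrist');im=cams.get_image('wrist');s=cams.get_image('scene');pickle.dump(W,open('w5.pkl','wb'))
cv2.imwrite('pics/w5.png',im);cv2.imwrite('pics/s5.png',s)
print(proj(W,(.517,-.07,.078)),proj(cams.camera_params('scene'),(.517,-.07,.078)))
cv2.imwrite('pics/c6.png',np.hstack([cv2.resize(im[100:340,220:420],(400,480)),cv2.resize(s[170:330,270:400],(390,480),interpolation=cv2.INTER_CUBIC)]))
```

```text
11.2 [ 0.5169 -0.0695  0.2614] [[-0.4689  0.8833 -0.0001]
 [ 0.8833  0.4689 -0.0002]
 [-0.0001 -0.0001 -1.    ]] [-0.301   0.5403 -1.9111] [ 0.9779 35.5034  5.7275 95.6069 -4.3843 49.1112 36.4801]
[321.3213 218.7164] [327.7474 286.7736]
```

View pics/c6.png

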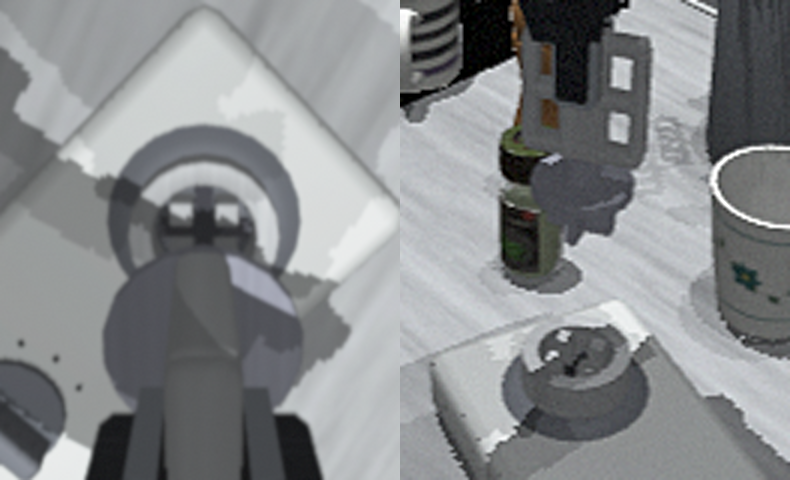

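The wrist crop shows the slots square to the tool axes, and the collar (x 103..301) centred over the hub (x≈204). The scene view confirms the beater is upright and held firmly. A check of the offset along tool x:

Run:
```python
from h import *
import pickle
W=pickle.load(open('w5.pkl','rb'));V=pickle.load(open('w4.pkl','rb'))
t=np.array([.5169,-.0695,.1925]);x=np.array([-.469,.883,0]);y=np.array([.883,.469,0])
for d in (-.002,0,.002):
  P=[proj(W,t+x*d+.026*(x*np.cos(a)+y*np.sin(a))) for a in np.linspace(0,6.28,73)];P=np.array(P);print(d,P.min(0),P.max(0))
print('beater top w4',onz(V,(320,254),.137),'collar',onz(V,(270+50.7-.5,181+40-.5),.053))
```

```text
-0.002 [270.8172 226.1414] [372.422  320.8752]
0 [270.6682 222.2059] [372.5633 317.4825]
0.002 [270.5184 218.247 ] [372.7054 314.0711]
beater top w4 [0.4776 0.21   0.137 ] collar [0.4787 0.2093 0.053 ]
```

Call:
move_arm --pt "0 0 0.02 0 0 0" --pt "0 0 0.025 0 0 0" --pt "0 0 0.02 0 0 0" --pt "0 0 0.01 0 0 0" --pt "0 0 0 0 0 0" --pt "0 0 0.003 0 0 0" --pt "0 0 0.003 0 0 0" --pt "0 0 0.003 0 0 0" --pt "0 0 0.003 0 0 0" --pt "0 0 0 0 0 0"

```text
time: 12.3
tcp_pos: [0.5169, -0.0697, 0.1741]
ee_rot: [[-0.465, 0.885, -0.0], [0.885, 0.465, -0.0], [0.0, -0.0, -1.0]]
ft_force: [0.3, 0.8, -1.4]
grip_width: 0.131
finger_force: 78.5
```

Already 5 mm into the socket with no resistance.

Call:
move_arm --pt "0 0 0.003 0 0 0" --pt "0 0 0.003 0 0 0" --pt "0 0 0.003 0 0 0" --pt "0 0 0.002 0 0 0" --pt "0 0 0.002 0 0 0" --pt "0 0 0 0 0 0" --pt "0 0 0 0 0 0"

```text
time: 13.0
tcp_pos: [0.5169, -0.0697, 0.1614]
ee_rot: [[-0.465, 0.885, -0.0], [0.885, 0.465, -0.0], [-0.0, -0.0, -1.0]]
ft_force: [-0.8, 0.3, 2.5]
grip_width: 0.132
finger_force: 79.0
```

Call:
move_arm --pt "0 0 0.002 0 0 0" --pt "0 0 0.002 0 0 0" --pt "0 0 0.001 0 0 0" --pt "0 0 0 0 0 0" --pt "0 0 0 0 0 0"

```text
time: 13.5
tcp_pos: [0.517, -0.0697, 0.1564]
ee_rot: [[-0.465, 0.885, -0.0], [0.885, 0.465, -0.0], [-0.0, -0.0, -1.0]]
ft_force: [-2.0, 0.3, 4.2]
grip_width: 0.128
finger_force: 79.4
```

Call:
move_arm --pt "0 0 0.001 0 0 0" --pt "0 0 0.001 0 0 0" --pt "0 0 0 0 0 0" --pt "0 0 0 0 0 0"

```text
time: 13.9
tcp_pos: [0.517, -0.0698, 0.1549]
ee_rot: [[-0.465, 0.885, 0.001], [0.885, 0.465, -0.0], [-0.0, 0.0, -1.0]]
ft_force: [-5.1, 0.6, 17.9]
grip_width: 0.133
finger_force: 81.7
```

Call:
move_arm --pt "0 0 0.0005 0 0 0" --pt "0 0 0 0 0 0" --pt "0 0 0 0 0 0" --pt "0 0 0 0 0 0" --pt "0 0 0 0 0 0"

```text
time: 14.4
tcp_pos: [0.517, -0.0698, 0.1548]
ee_rot: [[-0.465, 0.885, 0.001], [0.885, 0.465, -0.0], [-0.001, 0.001, -1.0]]
ft_force: [-6.8, -0.1, 28.1]
grip_width: 0.127
finger_force: 83.3
```

Run:
```python
from h import *
o=sensors.get_obs();print(o['time'],o['tcp_pos'],o['ft_force'],o['ft_torque'])
im=cams.get_image('wrist');s=cams.get_image('scene')
cv2.imwrite('pics/w6.png',im);cv2.imwrite('pics/s6.png',s)
cv2.imwrite('pics/c7.png',np.hstack([cv2.resize(im[100:400,120:370],(400,480)),cv2.resize(s[230:390,270:400],(390,480),interpolation=cv2.INTER_CUBIC)]))
```

```text
14.4 [ 0.517  -0.0698  0.1548] [-6.8265 -0.0845 28.1426] [0.2884 1.7167 0.0682]
```

View pics/c7.png

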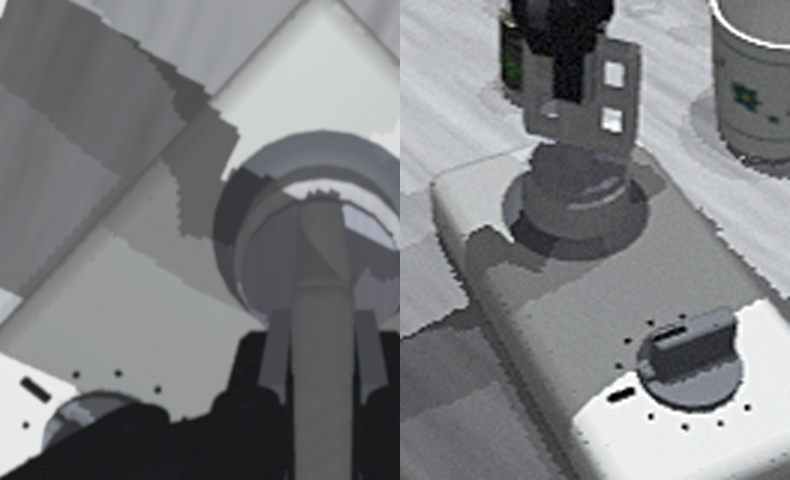

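The picture shows the collar sitting flat on the hub, at about (580,180) in the scene crop. The dial's line at (670,330) still points at the rib at (622,394). Height and force also agree, so I'm handing in.

```bash
python3 -c "
from cell import robot
print(robot.close_job())"
```

```text
the job is handed in; nothing more can be done
None
```

The job is handed in at 14.4 s: the dial is within about 1° of the rib, and the beater is seated on the hub, still gripped and pressed down with about 28 N.

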